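# Reseat the loose lamp in the welder's signal beacon

## Robot

A 6-joint arm with a two-finger parallel gripper is mounted at the origin on the work surface. World frame = base frame: x ahead of the robot, y to its left, z up, the work surface at z = 0. Lengths are in m, angles in rad, forces in N, time in s.
With the tool pointing down it reaches from about 0.425 to 0.95 m from the base axis. Payload 3.5 kg.
Tool frame: the origin (TCP) lies midway between the tips of the shut fingers; the grasp point (between the pads) lies 19 mm behind it; z points along the fingers, x is the direction in which the jaws open and shut, and the axes are right-handed (so a half turn about z gives the same grasp; the last joint's range is limited). The gripper opens to 85 mm and grips with 20 to 120 N. Pads are 22 mm wide; open, the fingers measure 114 mm over their backs; the gripper's body (76 mm by 85 mm) begins 54 mm behind the grasp point. The pads swing forward as they close: fully open they stand 13 mm farther back than shut.
Start: joints at [0.967, 0.286, 1.577, -0, 1.279, -0.15], TCP at [0.296, 0.607, 0.231] pointing down, gripper open.
Joint ranges: [-2.77, 2.77], [-0.9, 2.22], [0.21, 2.48], [-1.53, 4.67], [0.24, 2.81], [-2.84, 2.84]. Speed limits (rad/s): [2.79, 2.79, 3.14, 3.14, 3.14, 3.14].

## Interface

Orientations are given as a unit quaternion [x, y, z, w].
In Python, from plant import readout, optics, ctrl gives the robot as it stands. The module is installed in compiled form; this text tells all that it offers.
- The arm moves only by the shell command python3 -m crank 'ROWS' [OPENING] [FORCE]. ROWS is text: rows parted by semicolons, each of 6 numbers parted by spaces: the shift along the tool's x, y, z in mm, then the turn, a rotation vector about the tool's x, y, z in rad. In form: dx dy dz ax ay az; .... A call has 1 to 5 rows; each row shifts and turns the commanded pose from where the row before left it, along the tool's axes as they then stand; what a row does not reach is not made up. A row lasts 1/8 s, in which the tool goes at most 62.5 mm and 10.7 degrees, less where a joint would pass 70% of its speed; a pose out of reach is approached as far as the arm can. A call is refused whole if a number of a shift passes 62.5 or a number of a turn 0.188, either way. A call with a gripper value outside its range is refused whole. OPENING is the opening, from -1 (shut) to 1 (fully open), set as the call begins (- or left out, the last holds). The fingers move at their own pace and stop on an object; FORCE is the grip in N (left out, the last holds). Time passes only in rows, so rows that do not move let the fingers close. It gives the time, the measured TCP pose, the force and the opening at its end, in the units of the state.
- readout.get_state(): the state, without advancing time (a new reading comes with each control period).
- optics.read_camera(name): name is "scene" or "top"; returns the picture (420x560x3 uint8, red, green, blue); there is no depth.
- optics.calibration(name): a dict with "mtx" (3x3 intrinsics, pixels), "dist_coeffs" ([k1, k2, p1, p2, k3] as OpenCV has them; the pictures are not rectified), "rvec" (rotation vector, rad) and "tvec" (3), from world to camera coordinates, as OpenCV has them. Camera axes: x right, y down, z forward; pixel columns grow to the right and rows downward; lengths in m; the calibration is good to about 2 mm. A picture is of the moment at which its call begins. calibration takes no time and is no camera call.
- ctrl.sign_off(): hands the job in, once; it reports no verdict.
Trained networks look in the newest picture that a camera, given by its name, has taken for a name from the list of things; names that differ only in an ending like _2 or _b are one class to them, and where a whole thing is asked for, a point or a joint stands for the part that bears it (a point fixed in the world has none). Each returns a list of dicts, best first, with "p" (0 to 1); they miss things now and then, are a little off and sometimes report something else, mostly with a low value. They report only what shows in the picture. A call takes as long as a camera call. They do not tell look-alikes from the thing itself.
- optics.recognise(camera, thing): "xy" ([column, row] as shares, 0 to 1, of the picture: columns of its width, rows of its height, amid what is visible of it).
The state is a dict: "time": time; "qpos": joint angles; "dq": joint speeds; "joint_efforts": joint torques, N m; "eef_pos": TCP position; "tcp_rot": TCP orientation; "contact_force": force on the tool from outside, world axes, zero at the start; "wrist_torque": the same for the moment, N m; "opening": opening from 0.0 (shut) to 1.0 (fully open).
Only numpy, scipy, OpenCV 4.12 (cv2) and the standard library are available. Lean on these libraries where they do the work, as an engineer would, in place of code of your own. Each camera call takes 0.05 s, during which the arm holds its last target.

## Task

The amber beacon on the blue welder control box no longer lights because its lamp has shaken loose. Press the lens straight down and, holding it down, turn it about a quarter turn counter-clockwise (seen from above) to free it from its bayonet lugs, lift it off and set it down on its open end in the green parts tray without dropping it; then press the lamp down until it is fully home in its socket. Do not force the lens or the lamp, and leave the jar, the copper electrode and the screwdriver standing or lying where they are.

Things in the scene. Friction and masses are not known exactly. Their poses are not given: they have to be found in the camera images.
- control_box: Blue welder control box, 180 x 200 x 90 mm (x, y, z), fixed to the bench; origin at the centre of its underside, z up. Beacon axis at x = -15, y = +40 mm in its frame. A dial and two push buttons on the lid, at most 15 mm high, lie about 95 mm from the beacon axis.
- beacon_base (a point): On the beacon's vertical axis at the height of the box lid (90 mm above the bench). Round black base with a collar 78 mm across; collar top 27 mm above this point, its opening 59 mm across. z up; the x axis runs through the two locking pockets (red marks on the collar, at +x and -x). Two open slots for the lugs at the green marks, 88 degrees counter-clockwise of the red.
- lens_mid (a point): Centre of the amber lens, half-way up on its axis. A round cap 56 mm in diameter, 64 mm tall, closed flat top 32 mm above this point, open rim 32 mm below, about 60 g; smooth on its upper 18 mm, the best place to grip. When locked the rim is 16.5 mm above beacon_base, so 53 mm of the lens show above the collar.
- lens: The lens; origin at the centre of its open rim, z up. Two lugs at its foot on its x axis, out to 33 mm radius; white lines mark them. Locked: x along beacon_base's x within 6 degrees. A sprung ring resists pressing: 7 N to start, 13 N when fully down, some millimetres lower at a hard stop; only close to that stop are the lugs clear of their pockets. Held there, it turns counter-clockwise.
- collar_top (a point): Centre of the collar's mouth, 27 mm above beacon_base, same axes. Turned counter-clockwise from locked, the lugs run under the collar's roof, reach the open slots after 75 to 80 degrees and meet a stop at about 100; in between the spring lifts the lens back to its locked height and it can be lifted straight out.
- lamp (a joint): How far the push-in LED lamp stands above its home position, in m: 0 = fully home, 0.004 to 0.008 at the start. It slides vertically and stiffly (about 6 N) down to a hard stop and stays where it is left.
- lamp_top (a point): Centre of the flat top (24 mm across) of the white lamp, on the beacon's axis under the lens: 40 mm above beacon_base when the lamp is home, 13 mm above the collar's top. The gap between the lamp and the collar is 16 mm wide.
- tray: Green open parts tray with a grey lining, outside 150 (x) x 130 (y) x 22 mm high, walls 4 mm; origin at the centre of its underside on the bench, z up. Its floor is 4 mm above the origin. Fixed. It stands on one side of the box, the mat with the bystanders on the other.
- jar: Bystander: paste jar with a yellow cap, 50 mm across, 62 mm tall, standing on the black mat; origin at the centre of its underside.
- electrode: Bystander: copper welding electrode, 20 mm across, 56 mm tall, standing on the mat; origin at the centre of its underside.
- screwdriver: Bystander: screwdriver with a red handle, 170 mm long, lying on the mat; origin near the middle of its length.
Mind the look-alikes: they are no part of the job. What is meant by the lens is not brown or grey, and is the larger of those in its own colour.

How it is judged:
By the outcome, as a careful person would: the job done as asked, in the order asked, and still so for the second after the job is handed in, with the robot touching nothing.
It also fails if it takes over 61 s, if anything falls off the work surface, if the arm or the gripper's body presses on something with over 40 N, if the wrist force passes 120 N, or if a joint passes its speed limit or range.

## Working session

There is one attempt and no reset: what is moved stays moved. The work goes in short steps, Python scripts to look and compute and a shell command to move; the robot and the scene stay as the last step left them, time stands still between calls to the robot, and variables do not carry over. Pictures are saved under pics/ and viewed, and the job is handed in when it is done.

```bash
mkdir -p pics; ls; python3 - <<'E'
from plant import readout, optics
import cv2
s=readout.get_state()
for k,v in s.items(): print(k,v)
for n in("scene","top"):
    im=optics.read_camera(n); cv2.imwrite(f"pics/{n}0.png",im[:,:,::-1])
    print(n,optics.calibration(n))
E
```

```text
pics
time 0.0
qpos [ 9.67005969e-01  2.87171545e-01  1.57818216e+00  2.56949720e-06
  1.27858086e+00 -1.49980175e-01]
dq [-0.00089953  0.00066953 -0.00025428  0.001895   -0.0010242   0.00192422]
joint_efforts [-1.79513136e-04 -4.05970967e+01 -2.92632186e+01 -1.29685068e-04
  5.83795234e-03 -1.54205941e-05]
eef_pos [0.29550049 0.60615301 0.22994046]
tcp_rot [ 8.48054223e-01  5.29908165e-01 -1.07509012e-03  4.64028029e-04]
contact_force [ 0.01572728  0.99157049 -0.58285364]
wrist_torque [-0.04713417 -0.00706538  0.00447384]
opening 0.996762795666167
scene {'mtx': array([[506.75439238,   0.        , 291.43981663],
       [  0.        , 506.75439238, 200.36232261],
       [  0.        ,   0.        ,   1.        ]]), 'dist_coeffs': array([0.05397676, 0.        , 0.        , 0.        , 0.        ]), 'rvec': array([ 1.09288791,  2.33567884, -1.09979301]), 'tvec': array([ 0.3387874 , -0.17492056,  1.5915427 ])}
top {'mtx': array([[506.83310561,   0.        , 277.9383291 ],
       [  0.        , 506.83310561, 212.03729113],
       [  0.        ,   0.        ,   1.        ]]), 'dist_coeffs': array([-0.1412514,  0.       ,  0.       ,  0.       ,  0.       ]), 'rvec': array([ 2.1114093 , -2.17563518,  0.13253512]), 'tvec': array([0.01668249, 0.51632845, 1.11866306])}
```

View pics/scene0.png

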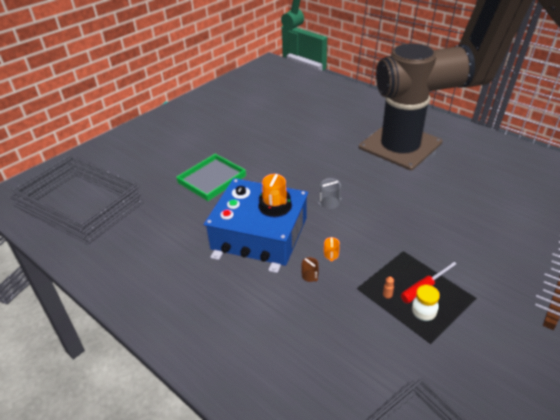

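View pics/top0.png

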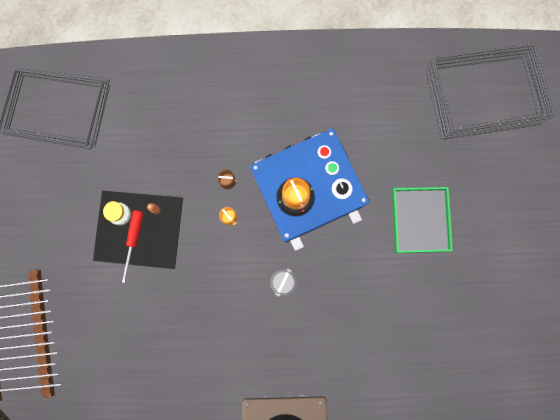

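```bash
cat > h.py <<'E'
import numpy as np, cv2
from plant import readout, optics
from scipy.spatial.transform import Rotation as R
def proj(n,p):
    c=optics.calibration(n); return cv2.projectPoints(np.array(p,float).reshape(-1,1,3),c['rvec'],c['tvec'],c['mtx'],c['dist_coeffs'])[0].reshape(-1,2)
def back(n,uv,z):
    c=optics.calibration(n); Rm=cv2.Rodrigues(c['rvec'])[0]
    q=cv2.undistortPoints(np.array(uv,float).reshape(-1,1,2),c['mtx'],c['dist_coeffs']).reshape(-1,2)
    d=np.c_[q,np.ones(len(q))]@Rm; o=-Rm.T@c['tvec']
    return o+d*((z-o[2])/d[:,2])[:,None]
def crop(n,u0,v0,u1,v1,f,name,im=None):
    if im is None: im=optics.read_camera(n)
    c=cv2.resize(im[v0:v1,u0:u1],None,fx=f,fy=f,interpolation=cv2.INTER_CUBIC); cv2.imwrite(f"pics/{name}.png",c[:,:,::-1])
E
python3 - <<'E'
from h import *
s=cv2.imread('pics/top0.png')[:,:,::-1]; crop('top',240,120,380,250,5,'topc',s)
s=cv2.imread('pics/scene0.png')[:,:,::-1]; crop('scene',195,160,355,280,5,'scc',s)
print(proj('top',[[0,0,0],[.296,.607,.231]]),proj('scene',[[0,0,0],[.296,.607,.231]]))
optics.read_camera('top');
for t in ['lens','collar_top','beacon_base','tray','control_box','jar','electrode']:
    for n in ['top','scene']: print(t,n,[(round(d['p'],2),np.round(np.array(d['xy'])*[560,420],1)) for d in optics.recognise(n,t)][:4])
E
```

```text
[[285.26899133 438.92363486]
 [-26.30147421 318.30390692]] [[399.64542398 144.49429106]
 [615.21434675 223.38914832]]
lens top [(0.93, array([294.2, 193. ])), (0.81, array([229.7, 180.2])), (0.7, array([280.6, 285.8])), (0.54, array([229.3, 216.9]))]
lens scene [(0.79, array([330.1, 247.6])), (0.77, array([332.2, 193.2])), (0.64, array([307.2, 268.4])), (0.6, array([276.1, 190.4]))]
collar_top top [(0.77, array([310., 185.]))]
collar_top scene [(0.73, array([258.3, 226.2])), (0.34, array([275. , 191.5]))]
beacon_base top [(0.87, array([310.7, 184.4]))]
beacon_base scene []
tray top [(0.79, array([420.1, 223. ]))]
tray scene [(0.86, array([211.5, 176. ]))]
control_box top [(0.87, array([316., 182.]))]
control_box scene [(0.6, array([252.1, 222.9]))]
jar top [(0.81, array([117.8, 213.5]))]
jar scene [(0.91, array([423.9, 302.9]))]
electrode top [(0.5, array([158.8, 210.3]))]
electrode scene [(0.52, array([387.4, 287.8]))]
```

View pics/topc.png

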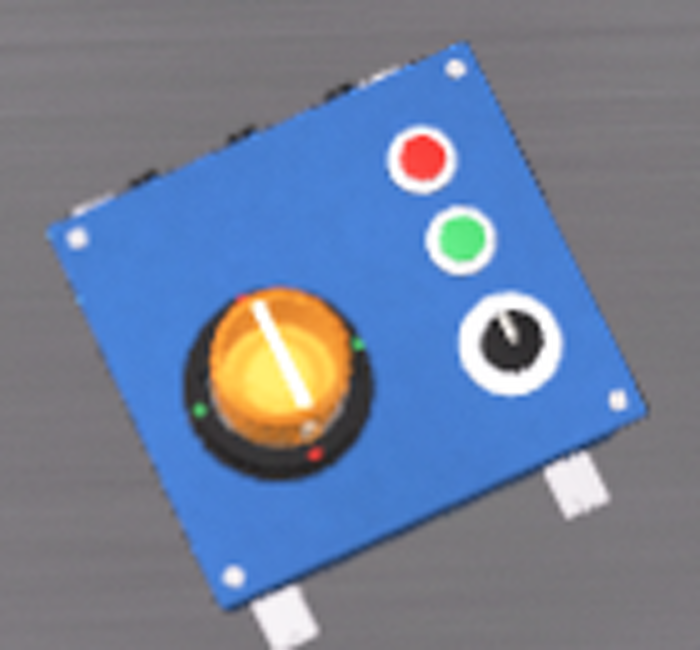

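View pics/scc.png

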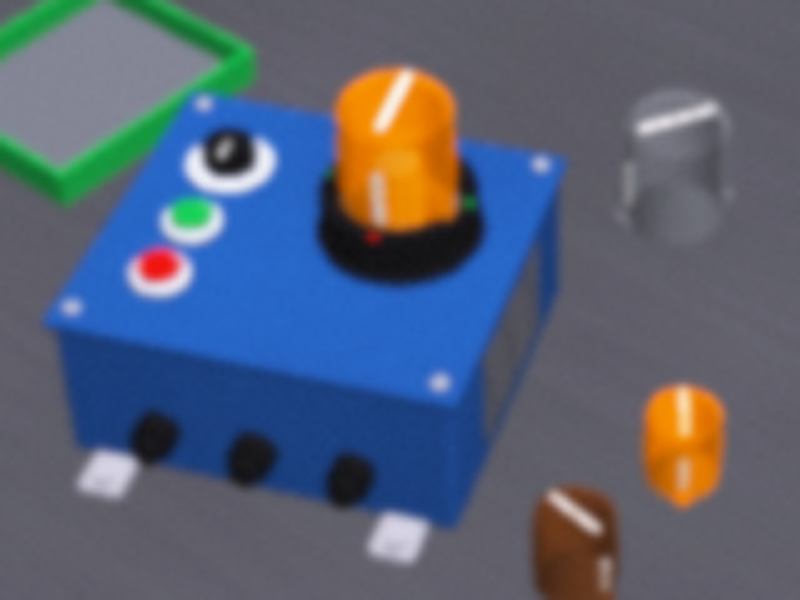

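```bash
python3 - <<'E'
from h import *
C=np.array([[47,230],[463,42],[648,410],[225,610]])/5+[240,120]
B=back('top',C-.1*0,.09)[:,:2]; print(B, [np.linalg.norm(B[i]-B[(i+1)%4]) for i in range(4)])
M=np.array([[240,299],[316,454],[359,344],[200,410]])/5+[240,120]
P=back('top',M,.117)[:,:2]; print(P,P[:2].mean(0),P[2:].mean(0)); 
for a,b in((0,1),(2,3)): d=P[a]-P[b]; print(np.linalg.norm(d),np.degrees(np.arctan2(d[1],d[0])))
L=np.array([[258,303],[304,405]])/5+[240,120]; Q=back('top',L,.1705)[:,:2]; d=Q[0]-Q[1];print('line',Q,np.degrees(np.arctan2(d[1],d[0])))
# lens top circle in top cam, crop approx x 210..350, top edge at 287
print('lens top from ellipse centre',back('top',np.array([[280,360]])/5+[240,120],.1705))
print('scene lens top', back('scene',np.array([[397,98]])/5+[195,160],.1705))
S=np.array([[373,238],[470,203]])/5+[195,160]; print('scene marks red,green',back('scene',S,.117))
T=np.array([[394.5,189],[449.5,187.5],[451,251.5],[397,252]]);print('tray',back('top',T,.022),back('top',T,.022).mean(0))
E
```

```text
[[ 0.61331887  0.06042912]
 [ 0.69333778 -0.1266312 ]
 [ 0.52492878 -0.19973347]
 [ 0.44352486 -0.01275545]] [np.float64(0.20345659967049762), np.float64(0.18359065984993106), np.float64(0.20392983569966164), np.float64(0.18489452807549148)]
[[ 0.57409775 -0.02324014]
 [ 0.50630694 -0.0532507 ]
 [ 0.55299384 -0.07325165]
 [ 0.52667256 -0.00475622]] [ 0.54020235 -0.03824542] [ 0.5398332  -0.03900393]
0.07413655012726042 23.878659831335334
0.0733787042503259 -68.97933677888302
line [[ 0.5613424  -0.02993492]
 [ 0.51891879 -0.04707819]] 22.003498499318145
lens top from ellipse centre [[ 0.53761464 -0.03804257  0.1705    ]]
scene lens top [[ 0.53934746 -0.03376982  0.1705    ]]
scene marks red,green [[ 5.76692325e-01 -1.85468131e-02  1.17000000e-01]
 [ 5.28469055e-01  3.61808747e-04  1.17000000e-01]]
tray [[ 0.56418325 -0.2715517   0.022     ]
 [ 0.56409205 -0.40291084  0.022     ]
 [ 0.41414491 -0.39534181  0.022     ]
 [ 0.41761635 -0.26865037  0.022     ]] [ 0.49000914 -0.33461368  0.022     ]
```

```bash
cat >> h.py <<'E'
def st(): 
    s=readout.get_state(); q=R.from_quat(s['tcp_rot']); x=q.as_matrix()[:,0]
    print('t',s['time'],'p',np.round(np.array(s['eef_pos'])*1e3,1),'psi',round(np.degrees(np.arctan2(x[1],x[0])),1),'z',np.round(q.as_matrix()[:,2],3),'F',np.round(s['contact_force'],1),'T',np.round(s['wrist_torque'],2),'op',round(s['opening'],3),'q6',round(s['qpos'][5],2)); return s,q
def go(x,y,z):
    s,q=st(); print('tool shift mm',np.round(q.inv().apply((np.array([x,y,z])-s['eef_pos'])*1e3),1))
E
python3 -m crank '0 0 0 0 0 0.185;0 0 0 0 0 0.185;0 0 0 0 0 0.185;0 0 0 0 0 0.185;0 0 0 0 0 0.185' 1 50
python3 -m crank '0 0 0 0 0 0.185;0 0 0 0 0 0.185;0 0 0 0 0 0.185;0 0 0 0 0 0'
python3 -c "
from h import *
go(.5395,-.0385,.225)"
```

```text
time: 1.48
eef_pos: [0.2959, 0.6067, 0.2313]
tcp_rot: [0.996, 0.093, 0.0, -0.0]
contact_force: [-0.7, 0.3, -0.0]
opening: 0.999
time: 1.98
eef_pos: [0.2959, 0.6067, 0.2313]
tcp_rot: [0.984, -0.179, -0.0, -0.0]
contact_force: [0.9, -0.1, -0.4]
opening: 0.997
t 1.975 p [295.9 606.7 231.3] psi -20.7 z [-0.  0. -1.] F [ 0.9 -0.1 -0.4] T [ 0.04  0.01 -0.01] op 0.997 q6 1.33
tool shift mm [455.7 517.6   6.3]
```

```bash
python3 -m crank '35 39.8 0 0 0 0;35 39.8 0 0 0 0;35 39.8 0 0 0 0;35 39.8 0 0 0 0;35 39.8 0 0 0 0' >/dev/null
python3 -m crank '35 39.8 0 0 0 0;35 39.8 0 0 0 0;35 39.8 0 0 0 0;35 39.8 0 0 0 0;35 39.8 0 0 0 0'>/dev/null
python3 -m crank '35 39.8 0 0 0 0;35 39.8 0 0 0 0;35 39.8 6 0 0 0;0 0 0 0 0 0'>/dev/null
python3 -c "
from h import *
go(.5395,-.0385,.225)
a=optics.read_camera('top');b=optics.read_camera('scene')
crop('top',220,100,400,260,4,'t1',a);crop('scene',195,120,355,240,5,'s1',b)"
```

```text
t 3.725 p [538.  -41.5 225. ] psi -20.9 z [-0. -0. -1.] F [0.  0.2 0.1] T [0.02 0.02 0.01] op 0.995 q6 0.1
tool shift mm [ 0.3 -3.4 -0. ]
```

View pics/t1.png

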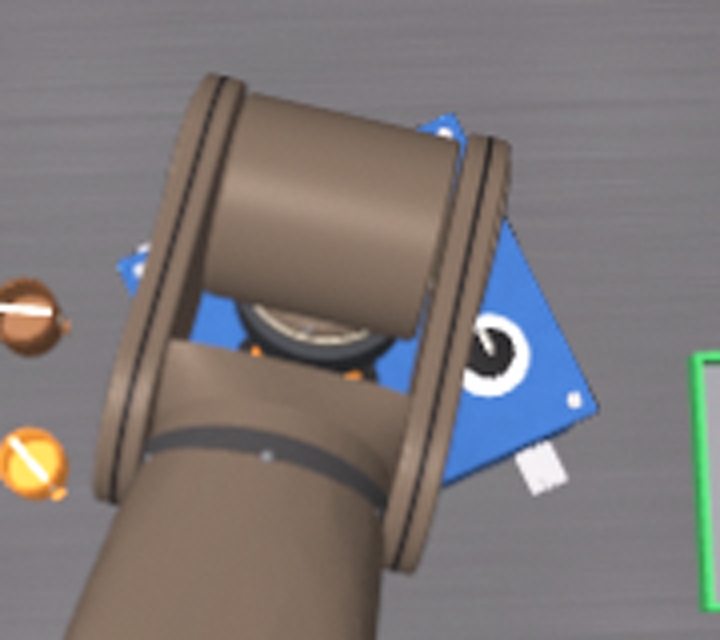

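View pics/s1.png

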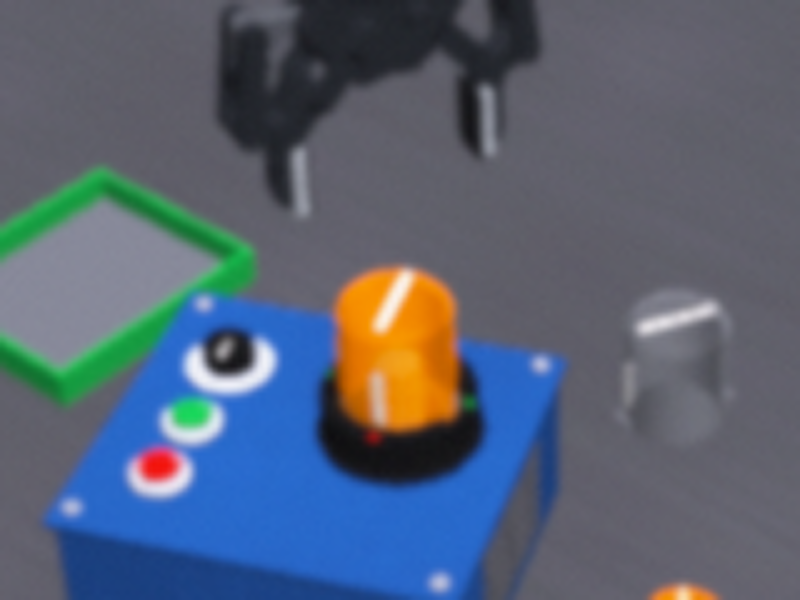

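```bash
python3 - <<'E'
from h import *
s,q=st(); m=q.as_matrix(); p=s['eef_pos']
f=lambda P:(proj('scene',P)-[195,120])*5
for dx in(-42.5,42.5):
  for dy in(-11,11): print(dx,dy,np.round(f(p+m@np.array([dx,dy,-13])/1e3)))
print('lens top circle centre',f([.5395,-.0385,.1705]))
a=np.arange(0,6.28,.3);c=np.array([.5395,-.0385,.1705])+.028*np.c_[np.cos(a),np.sin(a),0*a]
print('ext',f(c).min(0),f(c).max(0)); 
E
```

```text
t 3.825 p [537.3 -38.7 225.2] psi -20.8 z [-0.001  0.001 -1.   ] F [-0.3  0.1  0.3] T [-0.02  0.01 -0.02] op 0.996 q6 0.1
-42.5 -11 [[479. 158.]]
-42.5 11 [[456. 135.]]
42.5 -11 [[312. 214.]]
42.5 11 [[290. 189.]]
lens top circle centre [[389.29504049 294.28184691]]
ext [329.85229975 258.57655759] [448.43357426 331.28539639]
```

```bash
python3 -m crank '1 0 20 0 0 0;1 0 20 0 0 0;0 0 20 0 0 0;0 0 10 0 0 0;0 0 0 0 0 0' >/dev/null
python3 -c "
from h import *
b=optics.read_camera('scene')
go(.5400,-.037,.1425)
crop('scene',235,140,315,200,10,'s2',b)
s,q=st(); m=q.as_matrix(); p=s['eef_pos']
f=lambda P:(proj('scene',P)-[235,140])*10
for dx in(-42.5,42.5):
  for dy in(-11,11): print(dx,dy,np.round(f(p+m@np.array([dx,dy,-13])/1e3)))
"
```

```text
t 4.5 p [539.4 -38.6 155.7] psi -20.7 z [ 0.  0. -1.] F [ 0.7 -0.2  0.2] T [-0.01  0.04  0.03] op 1.001 q6 0.1
tool shift mm [-0.  -1.7 13.2]
t 4.5 p [539.4 -38.6 155.7] psi -20.7 z [ 0.  0. -1.] F [ 0.7 -0.2  0.2] T [-0.01  0.04  0.03] op 1.001 q6 0.1
-42.5 -11 [[560. 363.]]
-42.5 11 [[515. 315.]]
42.5 -11 [[237. 476.]]
42.5 11 [[196. 426.]]
```

View pics/s2.png

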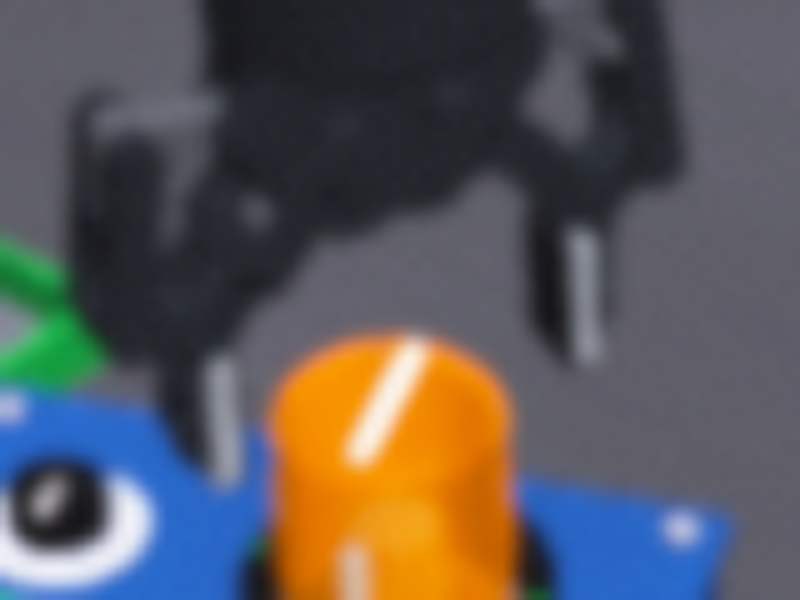

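```bash
python3 -c "
from h import *
print(back('scene',np.array([[381.5,401],[392,406]])/10+[235,140],.1705))"
```

```text
[[ 0.54261418 -0.03477737  0.1705    ]
 [ 0.54248745 -0.0315841   0.1705    ]]
```

```bash
python3 -m crank '0 -1.5 7 0 0 0;0 0 7 0 0 0;0 0 0 0 0 0' >/dev/null
python3 -m crank '0 0 0 0 0 0;0 0 0 0 0 0;0 0 0 0 0 0;0 0 0 0 0 0' -1 20
python3 -c "
from h import *
go(.5400,-.037,.1425)"
python3 -m crank '0 0 0 0 0 0;0 0 0 0 0 0;0 0 0 0 0 0;0 0 0 0 0 0'
python3 -c "
from h import *
go(.5400,-.037,.1425)"
```

```text
time: 5.38
eef_pos: [0.5402, -0.038, 0.1417]
tcp_rot: [0.984, -0.181, 0.0, 0.0]
contact_force: [0.4, -0.1, 0.8]
opening: 0.645
t 5.375 p [540.2 -38.  141.7] psi -20.8 z [ 0.001 -0.    -1.   ] F [ 0.4 -0.1  0.8] T [0.03 0.03 0.02] op 0.645 q6 0.11
tool shift mm [-0.5 -0.8 -0.8]
time: 5.88
eef_pos: [0.5402, -0.038, 0.1417]
tcp_rot: [0.984, -0.181, 0.0, 0.0]
contact_force: [-0.0, -1.1, 3.0]
opening: 0.649
t 5.875 p [540.2 -38.  141.7] psi -20.8 z [ 0.001 -0.    -1.   ] F [-0.  -1.1  3. ] T [-0.05 -0.03 -0.01] op 0.649 q6 0.11
tool shift mm [-0.6 -0.8 -0.8]
```

```bash
python3 -m crank '0 0 0 0 0 0;0 0 0 0 0 0.174;0 0 0 0 0 0.174;0 0 0 0 0 0.174;0 0 0 0 0 0.174' 0.6 20 >/dev/null
python3 -m crank '0 0 0 0 0 0.174;0 0 0 0 0 0.174;0 0 0 0 0 0.174;0 0 0 0 0 0.174;0 0 0 0 0 0.174' >/dev/null
python3 -m crank '0 0 0 0 0 0'
python3 -m crank '0 0 0 0 0 0;0 0 0 0 0 0;0 0 0 0 0 0;0 0 0 0 0 0;0 0 0 0 0 0' -1 20
python3 -c "
from h import *
go(.5400,-.037,.1425)"
```

```text
time: 7.25
eef_pos: [0.5393, -0.0376, 0.1405]
tcp_rot: [-0.571, 0.821, 0.001, -0.001]
contact_force: [0.5, -0.4, 0.1]
opening: 0.804
time: 7.88
eef_pos: [0.5398, -0.0378, 0.1412]
tcp_rot: [-0.57, 0.822, 0.0, -0.0]
contact_force: [0.4, 1.0, 0.0]
opening: 0.648
t 7.875 p [539.8 -37.8 141.2] psi -110.5 z [-0.  0. -1.] F [0.4 1.  0. ] T [-0.04  0.   -0.  ] op 0.648 q6 1.67
tool shift mm [-0.8  0.1 -1.3]
```

```bash
python3 -m crank '0 0 0 0 0 0;0 0 0 0 0 0;0 0 1 0 0 0;0 0 1 0 0 0;0 0 0 0 0 0' -1 50
python3 -c "
from h import *
st()"
python3 -m crank '0 0 0.7 0 0 0;0 0 0 0 0 0'
python3 -m crank '0 0 0.7 0 0 0;0 0 0 0 0 0'
```

```text
time: 8.5
eef_pos: [0.5403, -0.038, 0.1409]
tcp_rot: [-0.57, 0.822, -0.0, 0.0]
contact_force: [-3.0, 0.6, 6.3]
opening: 0.637
t 8.5 p [540.3 -38.  140.9] psi -110.5 z [ 0. -0. -1.] F [-3.   0.6  6.3] T [-0.02  0.48  0.03] op 0.637 q6 1.67
time: 8.75
eef_pos: [0.5403, -0.038, 0.1403]
tcp_rot: [-0.57, 0.822, -0.0, 0.0]
contact_force: [-3.7, 0.7, 6.9]
opening: 0.636
time: 9.0
eef_pos: [0.5403, -0.038, 0.1398]
tcp_rot: [-0.57, 0.822, -0.0, 0.0]
contact_force: [-4.1, 1.0, 7.1]
opening: 0.637
```

```bash
python3 -m crank '0 0 1 0 0 0;0 0 0 0 0 0'
python3 -m crank '0 0 1 0 0 0;0 0 0 0 0 0'
python3 -m crank '0 0 1 0 0 0;0 0 0 0 0 0'
```

```text
time: 9.25
eef_pos: [0.5403, -0.038, 0.1389]
tcp_rot: [-0.57, 0.822, -0.0, 0.0]
contact_force: [-3.3, -0.2, 7.9]
opening: 0.64
time: 9.5
eef_pos: [0.5404, -0.038, 0.1381]
tcp_rot: [-0.57, 0.822, -0.0, 0.0]
contact_force: [-5.5, 0.5, 8.1]
opening: 0.641
time: 9.75
eef_pos: [0.5404, -0.038, 0.1373]
tcp_rot: [-0.57, 0.822, -0.0, 0.0]
contact_force: [-4.2, 0.6, 9.9]
opening: 0.64
```

```bash
python3 -m crank '0 0 1 0 0 0;0 0 0 0 0 0'
python3 -m crank '0 0 1 0 0 0;0 0 0 0 0 0'
python3 -m crank '0 0 0.7 0 0 0;0 0 0 0 0 0'
```

```text
time: 10.0
eef_pos: [0.5404, -0.038, 0.1365]
tcp_rot: [-0.57, 0.822, -0.0, 0.0]
contact_force: [-4.6, 1.4, 10.1]
opening: 0.641
time: 10.25
eef_pos: [0.5405, -0.038, 0.1357]
tcp_rot: [-0.57, 0.822, -0.0, 0.0]
contact_force: [-5.4, 1.8, 10.5]
opening: 0.639
time: 10.5
eef_pos: [0.5405, -0.038, 0.1351]
tcp_rot: [-0.57, 0.822, -0.0, 0.0]
contact_force: [-5.5, 1.3, 12.0]
opening: 0.631
```

```bash
python3 -m crank '0 0 0.7 0 0 0;0 0 0 0 0 0'
python3 -m crank '0 0 0.7 0 0 0;0 0 0 0 0 0'
python3 -c "
from h import *
go(.5400,-.0383,.1345)"
```

```text
time: 10.75
eef_pos: [0.5405, -0.038, 0.1348]
tcp_rot: [-0.57, 0.822, -0.0, 0.0]
contact_force: [-5.5, 1.3, 12.6]
opening: 0.642
time: 11.0
eef_pos: [0.5405, -0.0381, 0.1347]
tcp_rot: [-0.57, 0.822, -0.0, -0.0]
contact_force: [-7.2, 0.2, 15.8]
opening: 0.639
t 11.0 p [540.5 -38.1 134.7] psi -110.5 z [ 0.    -0.001 -1.   ] F [-7.2  0.2 15.8] T [ 0.14  1.32 -0.05] op 0.639 q6 1.67
tool shift mm [0.4 0.4 0.2]
```

```bash
python3 -m crank '0 0.5 0.3 0 0 -0.08;0 0 0 0 0 -0.08;0 0 0 0 0 -0.08;0 0 0 0 0 0'
python3 -c "
from h import *
st()"
```

```text
time: 11.5
eef_pos: [0.5411, -0.0388, 0.1346]
tcp_rot: [-0.665, 0.747, -0.002, 0.0]
contact_force: [-3.6, 0.0, 13.7]
opening: 0.638
t 11.5 p [541.1 -38.8 134.6] psi -96.7 z [ 0.003 -0.003 -1.   ] F [-3.6  0.  13.7] T [-0.19  0.84  0.13] op 0.638 q6 1.43
```

```bash
python3 -m crank '0 0 0.3 0 0 -0.11;0 0 0 0 0 -0.11;0 0 0 0 0 -0.11;0 0 0 0 0 0'
python3 -c "
from h import *
st();crop('scene',235,140,315,200,10,'s3')"
```

```text
time: 12.0
eef_pos: [0.5413, -0.0386, 0.1347]
tcp_rot: [0.778, -0.628, 0.002, -0.0]
contact_force: [-4.5, -1.3, 15.1]
opening: 0.639
t 12.0 p [541.3 -38.6 134.7] psi -77.8 z [ 0.004 -0.002 -1.   ] F [-4.5 -1.3 15.1] T [-0.    0.88  0.24] op 0.639 q6 1.1
```

View pics/s3.png

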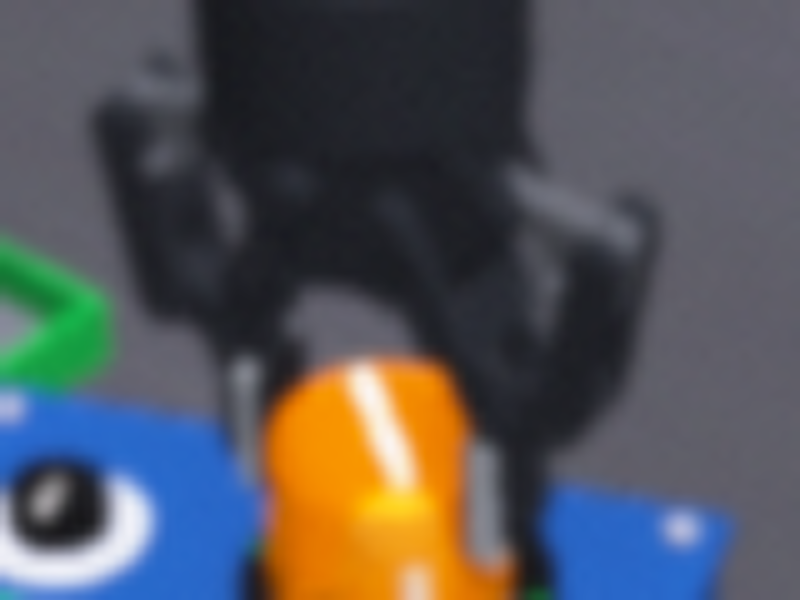

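The white line has swung from (390,400) tilting right to (380,420) tilting left: the lens turns with the jaws. Carrying on.

```bash
python3 -m crank '0 0 0 0 0 -0.12;0 0 0 0 0 -0.12;0 0 0 0 0 -0.12;0 0 0 0 0 -0.12;0 0 0 0 0 0'
python3 -c "
from h import *
st()"
python3 -m crank '0 0 0 0 0 -0.11;0 0 0 0 0 -0.11;0 0 0 0 0 0'
python3 -c "
from h import *
st()"
```

```text
time: 12.68
eef_pos: [0.5415, -0.0386, 0.1347]
tcp_rot: [0.905, -0.425, 0.002, 0.0]
contact_force: [-3.3, -0.0, 14.3]
opening: 0.635
t 12.675 p [541.5 -38.6 134.7] psi -50.3 z [ 0.004 -0.002 -1.   ] F [-3.3 -0.  14.3] T [0.07 0.84 0.2 ] op 0.635 q6 0.62
time: 13.05
eef_pos: [0.5416, -0.0385, 0.1347]
tcp_rot: [0.946, -0.323, 0.003, 0.0]
contact_force: [-3.7, 0.2, 14.8]
opening: 0.639
t 13.05 p [541.6 -38.5 134.7] psi -37.7 z [ 0.005 -0.002 -1.   ] F [-3.7  0.2 14.8] T [0.09 0.74 0.22] op 0.639 q6 0.4
```

```bash
python3 -m crank '0 0 0 0 0 -0.09;0 0 0 0 0 -0.09;0 0 0 0 0 -0.085;0 0 0 0 0 0'
python3 -c "
from h import *
st();crop('scene',235,140,315,200,10,'s4')"
```

```text
time: 13.55
eef_pos: [0.5417, -0.0383, 0.1346]
tcp_rot: [0.981, -0.195, 0.003, 0.0]
contact_force: [-3.2, -0.2, 13.8]
opening: 0.64
t 13.55 p [541.7 -38.3 134.6] psi -22.5 z [ 0.005 -0.002 -1.   ] F [-3.2 -0.2 13.8] T [0.09 0.74 0.14] op 0.64 q6 0.14
```

View pics/s4.png

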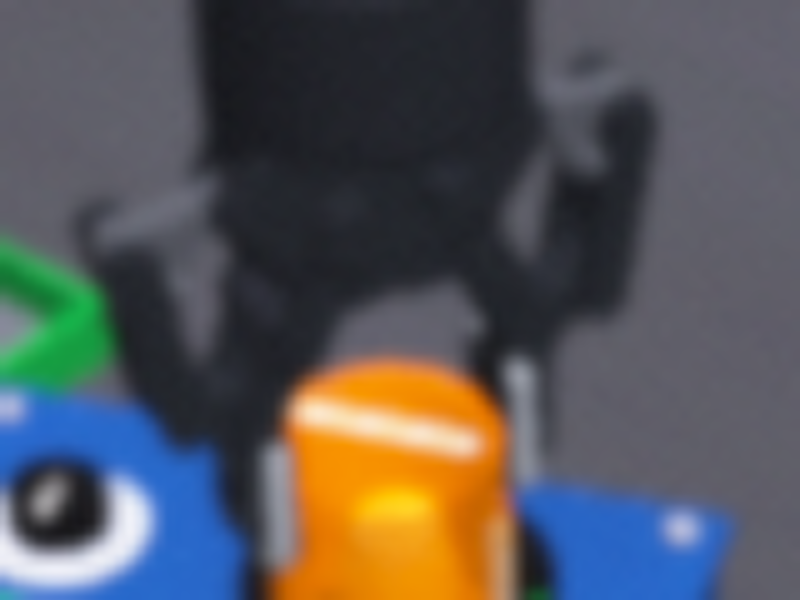

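```bash
python3 -c "
from h import *
for P,z in (([[355,460],[420,340]],.1705),([[300,407],[480,445]],.1645)):
  a=back('scene',np.array(P)/10+[235,140],z); d=a[0]-a[1]; print(np.degrees(np.arctan2(d[1],d[0])))"
```

```text
23.244321753815814
-69.62965045438223
```

```bash
python3 -m crank '0 0 -3 0 0 0;0 0 -3 0 0 0;0 0 -2 0 0 0;0 0 0 0 0 0'
python3 -m crank '0 0 -2 0 0 0;0 0 -2 0 0 0;0 0 0 0 0 0'
```

```text
time: 14.1
eef_pos: [0.5416, -0.0384, 0.1411]
tcp_rot: [0.981, -0.196, 0.003, 0.0]
contact_force: [-0.4, 0.4, 7.2]
opening: 0.64
time: 14.48
eef_pos: [0.5393, -0.0379, 0.1419]
tcp_rot: [0.981, -0.196, -0.0, 0.0]
contact_force: [0.3, -1.6, 0.5]
opening: 0.643
```

```bash
python3 -m crank '0 0 -2 0 0 0;0 0 -2 0 0 0;0 0 0 0 0 0'
python3 -m crank '0 0 -4 0 0 0;0 0 -4 0 0 0;0 0 0 0 0 0'
```

```text
time: 14.85
eef_pos: [0.5394, -0.0378, 0.1463]
tcp_rot: [0.981, -0.196, -0.0, 0.0]
contact_force: [0.7, -2.4, -1.3]
opening: 0.64
time: 15.22
eef_pos: [0.5396, -0.0373, 0.1549]
tcp_rot: [0.981, -0.196, 0.0, -0.0]
contact_force: [0.3, -0.0, -0.9]
opening: 0.636
```

```bash
python3 -m crank '0 0 -12 0 0 0;0 0 -16 0 0 0;0 0 -20 0 0 0;0 0 -16 0 0 0;0 0 0 0 0 0'
python3 -c "
from h import *
go(.490,-.3346,.215);crop('scene',155,110,315,230,5,'s5')"
```

```text
time: 15.85
eef_pos: [0.5406, -0.0379, 0.2207]
tcp_rot: [0.981, -0.196, 0.002, 0.0]
contact_force: [0.6, -1.0, -0.5]
opening: 0.641
t 15.85 p [540.6 -37.9 220.7] psi -22.6 z [ 0.004 -0.001 -1.   ] F [ 0.6 -1.  -0.5] T [-0.01 -0.02 -0.04] op 0.641 q6 0.14
tool shift mm [ 67.2 293.3   5.8]
```

View pics/s5.png

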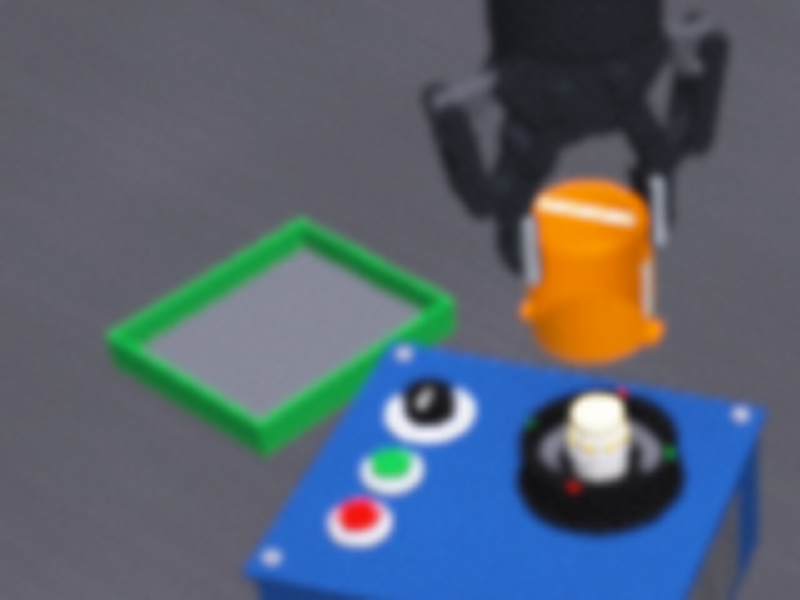

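```bash
python3 -m crank '5 22 0 0 0 0;8 35 0 0 0 0;8 36 0 0 0 0;9 36 0 0 0 0;8 36 0 0 0 0' >/dev/null
python3 -m crank '9 36 0 0 0 0;8 36 0 0 0 0;8 34 0 0 0 0;4 22 0 0 0 0;0 0 0 0 0 0' >/dev/null
python3 -m crank '0 0 25 0 0 0;0 0 35 0 0 0;0 0 35 0 0 0;0 0 25 0 0 0;0 0 10 0 0 0'
python3 -c "
from h import *
go(.490,-.3346,.044);crop('scene',155,110,315,230,5,'s6');crop('top',360,160,500,270,5,'t6')"
```

```text
time: 17.77
eef_pos: [0.4882, -0.3318, 0.0861]
tcp_rot: [0.981, -0.195, -0.002, -0.001]
contact_force: [0.2, -0.3, -0.7]
opening: 0.644
t 17.775 p [ 488.2 -331.8   86.1] psi -22.5 z [-0.003  0.003 -1.   ] F [ 0.2 -0.3 -0.7] T [-0.02 -0.02 -0.02] op 0.644 q6 -0.38
tool shift mm [ 2.9  2.  42.1]
```

View pics/s6.png

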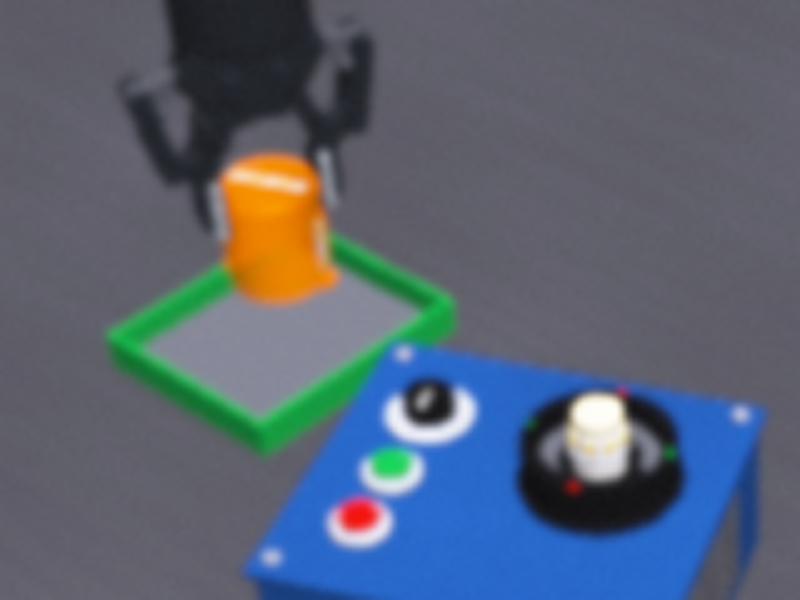

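View pics/t6.png

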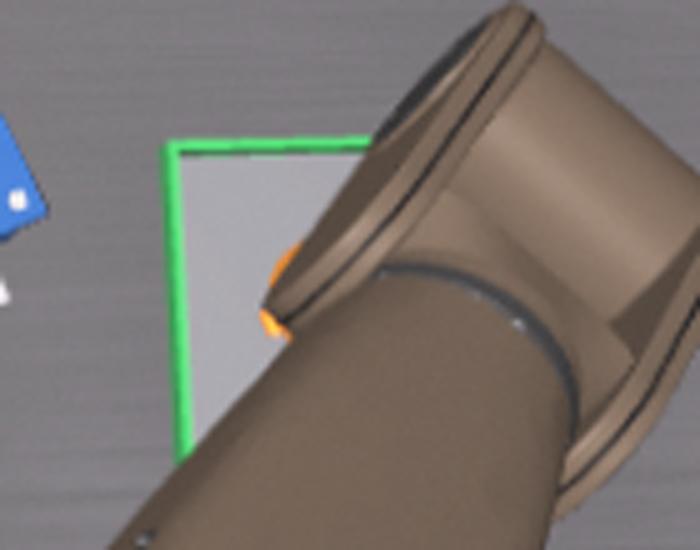

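Over the tray, lens upright in both views. Lowering now.

```bash
python3 -m crank '2 2 14 0 0 0;0 0 14 0 0 0;0 0 8 0 0 0;0 0 0 0 0 0'
python3 -m crank '0 0 2 0 0 0;0 0 2 0 0 0;0 0 0 0 0 0'
```

```text
time: 18.38
eef_pos: [0.4893, -0.3361, 0.0511]
tcp_rot: [0.981, -0.196, -0.001, -0.001]
contact_force: [0.6, 0.4, -0.6]
opening: 0.635
time: 18.75
eef_pos: [0.4899, -0.3366, 0.0483]
tcp_rot: [0.981, -0.196, 0.0, 0.0]
contact_force: [0.6, 0.8, -0.2]
opening: 0.638
```

```bash
python3 -m crank '0 0 2 0 0 0;0 0 2 0 0 0;0 0 2 0 0 0;0 0 0 0 0 0'
python3 -m crank '0 0 1 0 0 0;0 0 1 0 0 0;0 0 0 0 0 0'
```

```text
time: 19.25
eef_pos: [0.4897, -0.3364, 0.0419]
tcp_rot: [0.981, -0.196, -0.0, -0.0]
contact_force: [0.5, 0.4, -1.6]
opening: 0.642
time: 19.62
eef_pos: [0.4898, -0.3366, 0.0401]
tcp_rot: [0.981, -0.196, -0.0, -0.0]
contact_force: [-0.2, -0.4, 0.3]
opening: 0.64
```

```bash
python3 -m crank '0 0 0.7 0 0 0;0 0 0 0 0 0'
python3 -m crank '0 0 0.7 0 0 0;0 0 0 0 0 0'
```

```text
time: 19.88
eef_pos: [0.4899, -0.3366, 0.0395]
tcp_rot: [0.981, -0.196, -0.0, -0.0]
contact_force: [0.2, 0.5, -0.2]
opening: 0.64
time: 20.12
eef_pos: [0.4899, -0.3366, 0.0388]
tcp_rot: [0.981, -0.196, -0.0, -0.0]
contact_force: [0.0, 0.6, -0.6]
opening: 0.643
```

```bash
python3 -m crank '0 0 0.7 0 0 0;0 0 0 0 0 0'
python3 -m crank '0 0 0.7 0 0 0;0 0 0 0 0 0'
```

```text
time: 20.38
eef_pos: [0.49, -0.3366, 0.0387]
tcp_rot: [0.981, -0.196, -0.0, -0.0]
contact_force: [-1.5, 1.4, 4.2]
opening: 0.638
time: 20.62
eef_pos: [0.49, -0.3366, 0.0387]
tcp_rot: [0.981, -0.196, -0.0, -0.0]
contact_force: [-3.2, 2.4, 7.2]
opening: 0.644
```

```bash
python3 -m crank '0 0 -0.8 0 0 0;0 0 0 0 0 0' -1 20
python3 -m crank '0 0 0 0 0 0;0 0 0 0 0 0;0 0 0 0 0 0' 0.9
python3 -m crank '0 0 -15 0 0 0;0 0 -30 0 0 0;0 0 -40 0 0 0;0 0 -50 0 0 0;0 0 -45 0 0 0'
python3 -c "
from h import *
go(.540,-.038,.215);crop('scene',155,110,315,230,5,'s7')"
```

```text
time: 20.88
eef_pos: [0.4901, -0.3367, 0.0387]
tcp_rot: [0.981, -0.196, 0.0, 0.0]
contact_force: [-1.9, 1.2, 4.9]
opening: 0.643
time: 21.25
eef_pos: [0.4898, -0.3365, 0.0378]
tcp_rot: [0.981, -0.196, -0.0, -0.0]
contact_force: [0.4, -0.4, 0.5]
opening: 0.946
time: 21.88
eef_pos: [0.4901, -0.3367, 0.2214]
tcp_rot: [0.981, -0.196, 0.001, 0.001]
contact_force: [0.3, -0.7, 0.7]
opening: 0.947
t 21.875 p [ 490.1 -336.7  221.4] psi -22.6 z [ 0.002 -0.002 -1.   ] F [ 0.3 -0.7  0.7] T [-0.02 -0.   -0.  ] op 0.947 q6 -0.38
tool shift mm [ -68.6 -295.     6. ]
```

View pics/s7.png

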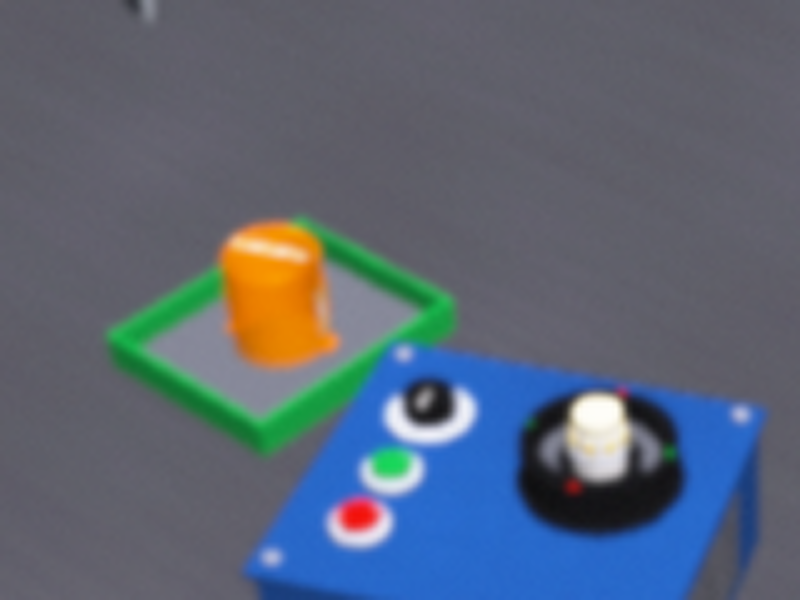

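The lens stands upright in the tray at about (275,295) in the crop. The lamp shows at (598,435). Next I go above it with the fingers shut.

```bash
python3 -m crank '-5 -22 0 0 0 0;-8 -35 0 0 0 0;-8 -36 0 0 0 0;-9 -36 0 0 0 0;-8 -36 0 0 0 0' -1 20 >/dev/null
python3 -m crank '-9 -36 0 0 0 0;-8 -36 0 0 0 0;-8 -36 0 0 0 0;-5 -22 0 0 0 0;0 0 0 0 0 0' >/dev/null
python3 -m crank '0 0 20 0 0 0;0 0 30 0 0 0;0 0 15 0 0 0;0 0 0 0 0 0'
python3 -c "
from h import *
go(.540,-.038,.142);crop('scene',235,140,315,200,10,'s8')"
```

```text
time: 23.68
eef_pos: [0.5391, -0.0381, 0.1516]
tcp_rot: [0.981, -0.196, -0.002, -0.0]
contact_force: [-0.6, -0.1, 0.2]
opening: -0.007
t 23.675 p [539.1 -38.1 151.6] psi -22.6 z [-0.004  0.001 -1.   ] F [-0.6 -0.1  0.2] T [ 0.04  0.03 -0.01] op -0.007 q6 0.14
tool shift mm [ 0.8 -0.4  9.6]
```

View pics/s8.png

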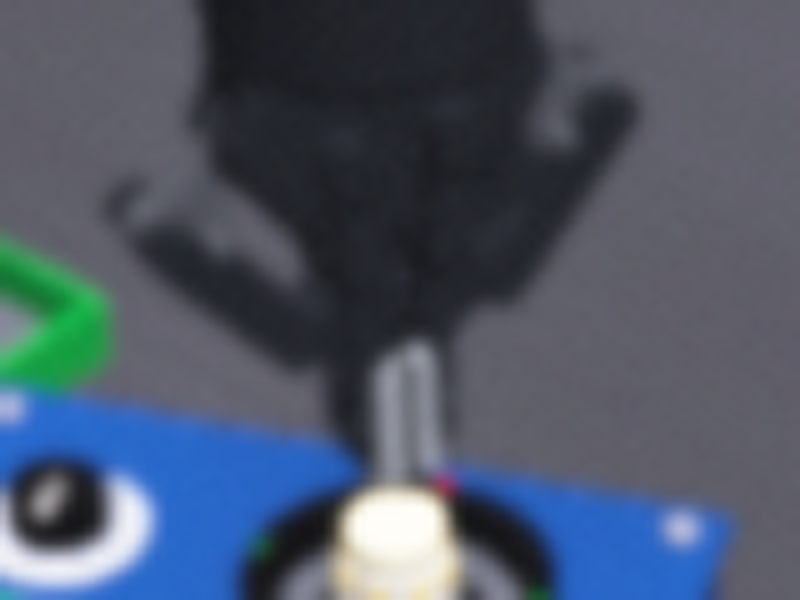

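Centred over the lamp: shut tips at (408,470), lamp top at (395,510). Approaching and pressing.

```bash
python3 -m crank '0 0 4 0 0 0;0 0 3 0 0 0;0 0 3 0 0 0;0 0 0 0 0 0'
python3 -m crank '0 0 2 0 0 0;0 0 2 0 0 0;0 0 0 0 0 0'
```

```text
time: 24.22
eef_pos: [0.5402, -0.038, 0.143]
tcp_rot: [0.981, -0.196, -0.0, -0.0]
contact_force: [-0.7, 0.3, -0.2]
opening: 0.001
time: 24.6
eef_pos: [0.5402, -0.038, 0.139]
tcp_rot: [0.981, -0.196, -0.0, -0.0]
contact_force: [0.4, 0.6, 0.7]
opening: 0.0
```

```bash
python3 -m crank '0 0 2 0 0 0;0 0 0 0 0 0'
python3 -m crank '0 0 1.5 0 0 0;0 0 0 0 0 0'
python3 -m crank '0 0 1.5 0 0 0;0 0 0 0 0 0'
```

```text
time: 24.85
eef_pos: [0.5402, -0.038, 0.137]
tcp_rot: [0.981, -0.196, -0.0, -0.0]
contact_force: [-0.5, -0.0, 0.6]
opening: -0.002
time: 25.1
eef_pos: [0.5403, -0.0381, 0.1356]
tcp_rot: [0.981, -0.196, -0.0, -0.0]
contact_force: [-0.2, 0.4, 0.0]
opening: -0.002
time: 25.35
eef_pos: [0.5406, -0.0381, 0.1347]
tcp_rot: [0.981, -0.196, 0.0, 0.0]
contact_force: [-0.1, 0.0, 2.5]
opening: 0.002
```

```bash
python3 -m crank '0 0 1.5 0 0 0;0 0 0 0 0 0'
python3 -m crank '0 0 1 0 0 0;0 0 0 0 0 0'
python3 -m crank '0 0 1 0 0 0;0 0 0 0 0 0'
```

```text
time: 25.6
eef_pos: [0.5406, -0.0381, 0.1336]
tcp_rot: [0.981, -0.196, 0.0, 0.0]
contact_force: [-1.3, 1.2, 4.7]
opening: 0.001
time: 25.85
eef_pos: [0.5406, -0.0381, 0.1325]
tcp_rot: [0.981, -0.196, 0.0, 0.0]
contact_force: [-1.4, 0.6, 5.4]
opening: 0.004
time: 26.1
eef_pos: [0.5407, -0.0382, 0.1316]
tcp_rot: [0.981, -0.196, 0.0, 0.0]
contact_force: [-2.0, -0.2, 5.8]
opening: 0.0
```

```bash
python3 -m crank '0 0 0.8 0 0 0;0 0 0 0 0 0'
python3 -m crank '0 0 0.8 0 0 0;0 0 0 0 0 0'
python3 -m crank '0 0 0.6 0 0 0;0 0 0 0 0 0'
```

```text
time: 26.35
eef_pos: [0.5407, -0.0382, 0.1308]
tcp_rot: [0.981, -0.196, 0.0, 0.0]
contact_force: [-1.9, 0.0, 4.7]
opening: -0.003
time: 26.6
eef_pos: [0.5407, -0.0382, 0.13]
tcp_rot: [0.981, -0.196, 0.0, 0.0]
contact_force: [-2.3, 0.1, 5.8]
opening: -0.002
time: 26.85
eef_pos: [0.5407, -0.0382, 0.13]
tcp_rot: [0.981, -0.196, 0.0, 0.0]
contact_force: [-3.5, 0.5, 7.7]
opening: -0.0
```

```bash
python3 -m crank '0 0 0.6 0 0 0;0 0 0 0 0 0'
python3 -m crank '0 0 0.6 0 0 0;0 0 0 0 0 0'
```

```text
time: 27.1
eef_pos: [0.5408, -0.0382, 0.13]
tcp_rot: [0.981, -0.196, 0.0, 0.0]
contact_force: [-4.7, 1.1, 10.2]
opening: 0.0
time: 27.35
eef_pos: [0.5408, -0.0382, 0.13]
tcp_rot: [0.981, -0.196, 0.0, 0.0]
contact_force: [-6.0, 1.7, 13.3]
opening: -0.002
```

Hard stop at z = 0.130 with the force rising, so the lamp is home. I retreat and check.

```bash
python3 -m crank '0 0 -4 0 0 0;0 0 -10 0 0 0;0 0 -30 0 0 0;0 0 -40 0 0 0;0 0 -40 0 0 0'
python3 -m crank '-40 20 0 0 0 0;-40 40 0 0 0 0;-40 40 0 0 0 0;-30 40 0 0 0 0;0 0 0 0 0 0' >/dev/null
python3 -c "
from h import *
st();b=optics.read_camera('scene');crop('scene',155,110,315,230,5,'s9',b);cv2.imwrite('pics/s9f.png',b[:,:,::-1])"
```

```text
time: 27.98
eef_pos: [0.5401, -0.038, 0.2522]
tcp_rot: [0.981, -0.196, -0.0, -0.0]
contact_force: [0.5, 0.0, 0.3]
opening: 0.001
t 28.6 p [ 346.4 -110.8  251.3] psi -22.8 z [ 0.001 -0.001 -1.   ] F [-0.2  0.4  1. ] T [ 0.02  0.03 -0.03] op 0.0 q6 -0.19
```

View pics/s9.png

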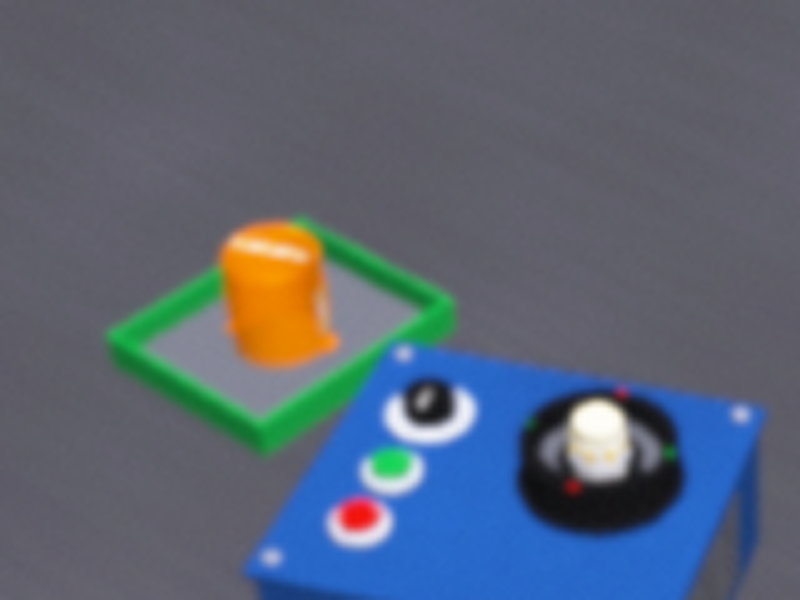

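View pics/s9f.png

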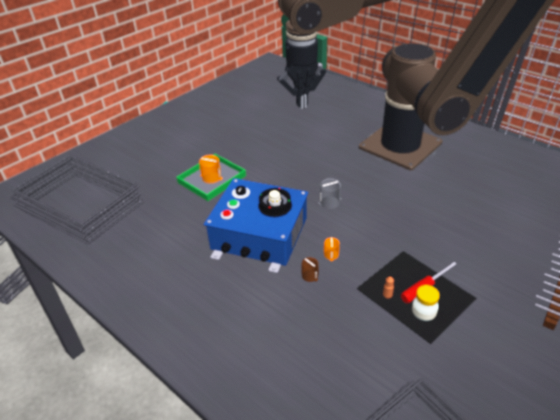

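The lens stands in the tray at (209,168), the lamp sits lower at (274,198), and the bystanders have not moved. The robot is clear of everything, so I hand in.

```bash
python3 -c "
from plant import ctrl; print(ctrl.sign_off())"
```

```text
the job is handed in; nothing more can be done
None
```

The job is done and handed in at about 28.7 s of the 61 s allowed. No verdict was reported.

- **Lens:** I pressed it to its stop with about 15 N and turned it about 87° counter-clockwise. The white line on its top went from 23° to 110°. It then lifted out freely. I set it on its open end near the middle of the tray. It touched the floor at the expected height, with about 7 N at most. The last picture shows it upright there.
- **Lamp:** I pressed it with the shut fingers at about 6 N. It stopped hard at z = 0.130 m, its specified home height, and I let the force rise to 13 N to confirm. The last picture shows it sitting lower than before.
- **Bystanders:** The jar, electrode, screwdriver and look-alikes look unmoved in the last scene picture, and the robot is clear of everything.
- **Disagreement:** The two cameras placed the beacon axis 3 to 4 mm apart. I settled it by closing the jaws lightly on the lens in two directions, which gave almost no side force. I still saw up to 7 N of side force while pressing the lens and 6 N on the lamp.

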